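Fit the sensor booms to the balcony station and scan them in

ROBOT

A 6-joint arm with a two-finger parallel gripper is mounted at the origin on the work surface. World frame = base frame: x ahead of the robot, y to its left, z up, the work surface at z = 0. Lengths are in m, angles in rad, forces in N, time in s.
With the tool pointing down it reaches from about 0.3 to 0.875 m from the base axis. Payload 6.4 kg.
Tool frame: the origin (TCP) lies between the finger pads; the fingertips stand 19 mm ahead of it and the grasp point (between the pads) is the TCP (ctrl.tips_ahead is the z of the fingertips in the tool frame, in m); z points along the fingers, y is the line along which they close (so a half turn about z gives the same grasp; the last joint's range is limited). The gripper opens to 85 mm and grips with 20 to 120 N. Pads are 22 mm wide; open, the fingers measure 114 mm over their backs; the gripper's body (76 mm by 85 mm) begins 54 mm behind the grasp point. The pads swing forward as they close: fully open they stand 13 mm farther back than shut.
Start: joints at [0.977, 0.181, 1.607, -0, 1.354, -0.206], TCP at [0.217, 0.532, 0.25] pointing down, gripper open.
Joint ranges: [-2.99, 2.99], [-0.89, 2.07], [0.3, 2.58], [-1.14, 4.28], [0, 2.63], [-3.12, 3.12]. Speed limits (rad/s): [2.57, 2.57, 3.01, 3.14, 3.14, 3.14].

INTERFACE

Orientations are given as a unit quaternion [w, x, y, z].
In Python, from bench import readout, vision, ctrl gives the robot as it stands.
- The arm moves only by the tool play_rows, never from a script. Its arguments are lists of equal length, an entry for each row: "xyz": the shift along the tool's x, y, z in mm, a list of three; "rot": the turn, a rotation vector about the tool's x, y, z in rad, a list of three; "grip": the opening, from 0 (shut) to 1 (fully open). In form: {"xyz": [[x, y, z], ...], "rot": [[rx, ry, rz], ...], "grip": [grip, ...]}. A call has exactly 10 rows; each row is the pose to reach, as a shift and turn from the pose commanded when the call began, along the tool's axes at that moment; what a row does not reach only later rows make up. A row lasts 1/8 s, in which the tool goes at most 62.5 mm and 10.7 degrees, less where a joint would pass 70% of its speed; a pose out of reach is approached as far as the arm can. A call with a gripper value outside its range is refused whole. The fingers move at their own pace and stop on an object; the grip force is fixed at half the most. Time passes only in rows, so rows that repeat a pose let the fingers close, or fill a call up. It gives the time, the measured TCP pose, the force, the opening and the grip force at its end, in the units of the state.
- readout.get_obs(): the state, without advancing time (a new reading comes with each control period).
- vision.camera(name): name is "scene" or "side" or "wrist"; returns a dict with "color" (400x640x3 uint8, red, green, blue), "depth" (400x640 float32, m along the optical axis (not along the pixel's ray), 0 where there is no reading), "camera_matrix" (3x3 intrinsics, pixels), "extrinsics" (4x4, takes a point from camera to world coordinates); the wrist camera has in their place "hand_eye" (4x4, takes a point from camera to tool coordinates, whose origin is the TCP and whose axes are the flange's). Camera axes: x right, y down, z forward; pixel columns grow to the right and rows downward; lengths in m; the calibration is good to about 2 mm. The wrist camera is an equidistant fisheye: a pixel r from the principal point sees the ray r / f radians off the axis. A picture is of the moment at which its call begins: read the wrist's pose just before it.
- ctrl.hand_in(): hands the job in; it is judged then, once.
The state is a dict: "time_s": time; "q": joint angles; "dq": joint speeds; "joint_efforts": joint torques, N m; "eef_pos": TCP position; "eef_rot": TCP orientation; "wrist_force": force on the tool from outside, world axes, zero at the start; "torque": the same for the moment, N m; "opening": opening from 0.0 (shut) to 1.0 (fully open); "grasp_force": force on a finger pad.
Only numpy, scipy, OpenCV 4.12 (cv2) and the standard library are available. Lean on these libraries where they do the work, as an engineer would, in place of code of your own. Each camera call takes 0.05 s, during which the arm holds its last target. There are 200 camera calls.

TASK

Slide every sensor boom that is on the board onto the project box's stub of its own colour, label up, until it is fully home and the spring button pops up through its hole. When all are on, take the orange scanner and aim its beam at the middle of each fitted boom's label, holding steady for two seconds, in the order red, blue, yellow (leaving out a boom that is not there); then lay the scanner back flat in its dock, pointing away from the robot as it was. Leave the magnifier, tweezers, solder reel, screwdriver and mug where they are.

Things in the scene. Friction and masses are not known exactly. Their poses are not given: they have to be found in the camera images.
- station: grey project box, 100 x 360 x 110 mm (x, y, z), fixed on the board; origin at the centre of its underside; its -x face, towards the robot, carries three black stubs side by side (in order from +y to -y: red, blue, yellow), each on a coloured collar plate 60 wide x 46 high; a coloured tab on the box's top repeats the colour. Its x axis is the direction in which booms are pushed on
- port_red (a point): centre of the free end of the stub on the red collar; axes as the box's. The stub points to the box's -x, level, its axis 65 mm above the board; section 32 wide (y) x 20 high (z) mm, 60 mm long from its free end to the collar's face, the last 11 mm tapered to 24 x 11 mm; stubs are 120 mm apart. With the boom home (mouth against the collar) its hole's centre lies 30 mm to +x of this point and 12.5 mm above it, the boom's centre 5 mm to -x of it
- button_red (a joint): spring button in the top of the red stub: m pressed down, 0 = fully out (stands 6 mm above the stub), about 0.005 while the tube wall covers it, 0.007 at most; back under 0.002 once through the hole. 1.5 N at rest, about 4 N fully down; polished; its side towards the robot is a 41 degree ramp, so a boom pushed on (about 5 to 12 N) presses it down by itself; the far side is square, so the boom then stays locked on
- boom_red_mid (a point): centre of the sensor boom with the red end (absent in some starts): aluminium tube, 130 long (x) x 40 wide (y) x 28 high (z) mm, wall 3 mm, inside 34 x 22 mm, 120 g; its mouth is the +x end, the -x end is closed by a 22 mm red cap; it starts lying flat on the board with its hole and label upward (its z up)
- hole_red (a point): centre of the 16 (x) x 13 (y) mm hole in the upper wall of the red boom, 30 mm from its mouth (35 mm to +x from the boom's centre); axes as the boom's
- label_red (a point): centre of the striped white label, 34 x 30 mm, on the red boom's upper face, 25 mm to -x from the boom's centre; axes as the boom's
- port_blue (a point): centre of the free end of the stub on the blue collar; axes as the box's. The stub points to the box's -x, level, its axis 65 mm above the board; section 32 wide (y) x 20 high (z) mm, 60 mm long from its free end to the collar's face, the last 11 mm tapered to 24 x 11 mm; stubs are 120 mm apart. With the boom home (mouth against the collar) its hole's centre lies 30 mm to +x of this point and 12.5 mm above it, the boom's centre 5 mm to -x of it
- button_blue (a joint): spring button in the top of the blue stub: m pressed down, 0 = fully out (stands 6 mm above the stub), about 0.005 while the tube wall covers it, 0.007 at most; back under 0.002 once through the hole. 1.5 N at rest, about 4 N fully down; polished; its side towards the robot is a 41 degree ramp, so a boom pushed on (about 5 to 12 N) presses it down by itself; the far side is square, so the boom then stays locked on
- boom_blue_mid (a point): centre of the sensor boom with the blue end (absent in some starts): aluminium tube, 130 long (x) x 40 wide (y) x 28 high (z) mm, wall 3 mm, inside 34 x 22 mm, 120 g; its mouth is the +x end, the -x end is closed by a 22 mm blue cap; it starts lying flat on the board with its hole and label upward (its z up)
- hole_blue (a point): centre of the 16 (x) x 13 (y) mm hole in the upper wall of the blue boom, 30 mm from its mouth (35 mm to +x from the boom's centre); axes as the boom's
- label_blue (a point): centre of the striped white label, 34 x 30 mm, on the blue boom's upper face, 25 mm to -x from the boom's centre; axes as the boom's
- port_yellow (a point): centre of the free end of the stub on the yellow collar; axes as the box's. The stub points to the box's -x, level, its axis 65 mm above the board; section 32 wide (y) x 20 high (z) mm, 60 mm long from its free end to the collar's face, the last 11 mm tapered to 24 x 11 mm; stubs are 120 mm apart. With the boom home (mouth against the collar) its hole's centre lies 30 mm to +x of this point and 12.5 mm above it, the boom's centre 5 mm to -x of it
- button_yellow (a joint): spring button in the top of the yellow stub: m pressed down, 0 = fully out (stands 6 mm above the stub), about 0.005 while the tube wall covers it, 0.007 at most; back under 0.002 once through the hole. 1.5 N at rest, about 4 N fully down; polished; its side towards the robot is a 41 degree ramp, so a boom pushed on (about 5 to 12 N) presses it down by itself; the far side is square, so the boom then stays locked on
- boom_yellow_mid (a point): centre of the sensor boom with the yellow end (absent in some starts): aluminium tube, 130 long (x) x 40 wide (y) x 28 high (z) mm, wall 3 mm, inside 34 x 22 mm, 120 g; its mouth is the +x end, the -x end is closed by a 22 mm yellow cap; it starts lying flat on the board with its hole and label upward (its z up)
- hole_yellow (a point): centre of the 16 (x) x 13 (y) mm hole in the upper wall of the yellow boom, 30 mm from its mouth (35 mm to +x from the boom's centre); axes as the boom's
- label_yellow (a point): centre of the striped white label, 34 x 30 mm, on the yellow boom's upper face, 25 mm to -x from the boom's centre; axes as the boom's
- scanner_mid (a point): centre of the orange scanner's handle: handle 100 long (x) x 36 wide (y) x 32 high (z) mm, from 65 mm behind to 35 mm ahead of this point, underside flat, 16 mm below this point; black head at its +x end, 48 wide, 40 high, to 70 mm ahead of this point; 190 g. It starts flat in its dock
- beam: the scanner's red window, centred 57.5 mm ahead (+x) of and 8.8 mm below the scanner_mid point, in the sloping lower front of the head; its x axis is the beam, which leaves forward and down, 60 degrees below the scanner's x axis (scanner level: beam 0.5 forward, 0.866 down); its y axis is the scanner's y axis. A label reads when the beam's line meets it within about 12 mm of its centre, 50 to 120 mm from the window
- dock_mid (a point): centre of the upper face of the scanner's dock: flat black pad, 200 (x) x 110 (y) x 6 mm, with an 8 mm high lip across each end (184 mm apart, inner faces 88 mm from the centre); open at its long sides; axes: x along its length, the scanner lies along it, head to +x
- magnifier: bystander: white-rimmed round magnifier on a black base 80 mm across, 160 mm high; origin under its base
- tweezers: bystander: three steel tweezers in a clip, 150 x 44 x 8 mm, lying; origin under the middle
- solder_reel: bystander: blue solder reel, 52 mm across, 40 mm high, upright; origin under it
- driver: bystander: screwdriver, 160 mm long, lying; origin under its middle
- mug: bystander: white mug, 76 mm across, 90 mm high; origin under it

How it is judged:
By the outcome, as a careful person would: the job done as asked, in the order asked, and still so for the second after the job is handed in, with the robot touching nothing.
Of boom_red, boom_blue, boom_yellow only 2 to 3 are there at a start; the rules pass over those that are not, and their reading is None.
At some moment in a run one of boom_red, boom_blue, boom_yellow may be knocked a few centimetres aside while the robot is not near it.
Once in a run the grip may slacken for a moment while it holds something.
It also fails if it takes over 210 s, if anything falls off the work surface, if the arm or the gripper's body presses on something with over 40 N, if the wrist force passes 120 N, or if a joint passes its speed limit or range.

## Working session

There is one attempt and no reset: what is moved stays moved. The work goes in short steps, Python scripts to look and compute and a tool call to move; the robot and the scene stay as the last step left them, time stands still between calls to the robot, and variables do not carry over. Pictures are saved under pics/ and viewed, at most 14 in all, crops included, and the job is handed in when it is done.

Besides the shell and the picture viewer there is one more tool, called as name(argument=value, ...) on one line, values as JSON. play_rows: Moves the arm, as the interface text tells. Its arguments: {"type":"object","properties":{"xyz":{"type":"array","items":{"type":"array","items":{"type":"number"}}},"rot":{"type":"array","items":{"type":"array","items":{"type":"number"}}},"grip":{"type":"array","items":{"type":"number"}}},"required":["xyz","rot","grip"]}

```bash
ls; mkdir -p pics
python3 - <<'E'
from bench import readout, vision, ctrl
import cv2, numpy as np
o=readout.get_obs(); print(o, ctrl.tips_ahead)
for n in ("scene","side"):
    c=vision.camera(n); np.savez(f"pics/{n}0.npz",**c); cv2.imwrite(f"pics/{n}0.png",c["color"][...,::-1]); print(n,c["camera_matrix"],c["extrinsics"])
E
```

```text
pics
{'time_s': 0.0, 'q': array([ 9.76718625e-01,  1.81554143e-01,  1.60798535e+00, -9.07106149e-06,
        1.35378509e+00, -2.06282098e-01]), 'dq': array([-6.60329062e-04,  1.42040663e-03,  7.09820910e-05,  1.06403337e-03,
       -3.41076430e-04, -2.48149728e-04]), 'joint_efforts': array([ 5.17510380e-04, -4.44866252e+01, -3.51333225e+01, -3.96627756e-04,
        9.10807023e-03,  6.98027534e-06]), 'eef_pos': array([0.2171229 , 0.53188446, 0.2493877 ]), 'eef_rot': array([-3.33288951e-04,  1.92684075e-01,  9.81260464e-01, -7.99274032e-04]), 'wrist_force': array([-0.75643539, -0.33528071, -0.48747072]), 'torque': array([-0.01531066, -0.0340334 , -0.02946239]), 'grasp_force': 0.0, 'opening': 1.0039801050765145} 0.019
scene [[469.58497013   0.         326.8890246 ]
 [  0.         469.58497013 195.72081771]
 [  0.           0.           1.        ]] [[ 2.04313307e-01  5.96914316e-01 -7.75853963e-01  1.69471210e+00]
 [ 9.78904145e-01 -1.23243592e-01  1.62965307e-01 -2.24413494e-01]
 [ 1.65729565e-03 -7.92782641e-01 -6.09502204e-01  9.24442000e-01]
 [ 0.00000000e+00  0.00000000e+00  0.00000000e+00  1.00000000e+00]]
side [[440.04326504   0.         317.92842865]
 [  0.         440.04326504 212.62015102]
 [  0.           0.           1.        ]] [[ 8.72399382e-01 -2.56270935e-01  4.16226533e-01 -1.33966124e-02]
 [-4.88793713e-01 -4.57118226e-01  7.43050223e-01 -1.08770660e+00]
 [-1.57441056e-04 -8.51685467e-01 -5.24053280e-01  8.74668496e-01]
 [ 0.00000000e+00  0.00000000e+00  0.00000000e+00  1.00000000e+00]]
```

View pics/scene0.png

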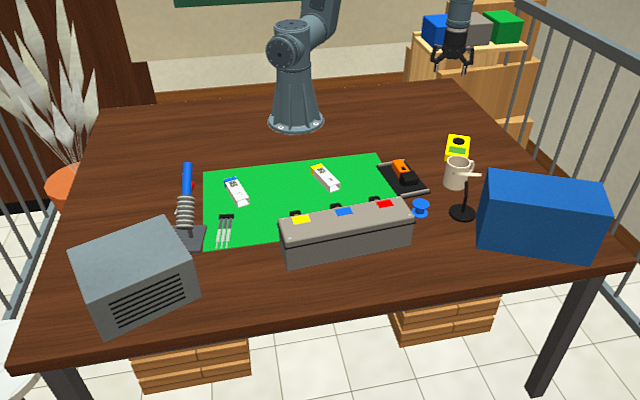

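View pics/side0.png

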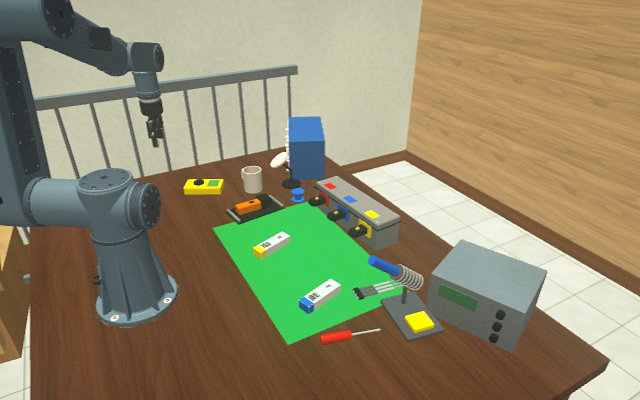

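The scene picture shows a yellow boom at (325,178), a blue one at (236,191) and no red. The box tabs are yellow (300,219), blue (344,211) and red (385,203), and the scanner lies in its dock at (403,172). The side picture shows the same: yellow boom (271,245), blue boom (320,296), dock (255,208).

```bash
cat > h.py <<'E'
import cv2, numpy as np
from scipy.spatial.transform import Rotation as R
def cloud(c):
    K=c["camera_matrix"];d=c["depth"];v,u=np.indices(d.shape)
    p=np.stack([(u-K[0,2])/K[0,0]*d,(v-K[1,2])/K[1,1]*d,d],-1)
    E=c["extrinsics"]; w=p@E[:3,:3].T+E[:3,3]; w[d<=0]=np.nan; return w
def rect(pts):
    (c,s,a)=cv2.minAreaRect((pts[:,:2]*1000).astype(np.float32)); 
    return np.round(c,1),np.round(s,1),round(a,1)
def ray(c,u,v,z):
    K=c["camera_matrix"];E=c["extrinsics"];r=E[:3,:3]@np.array([(u-K[0,2])/K[0,0],(v-K[1,2])/K[1,1],1]);t=E[:3,3]
    return t+r*(z-t[2])/r[2]
E
python3 - <<'E'
from h import *
for n in ("scene","side"):
    c=dict(np.load(f"pics/{n}0.npz")); w=cloud(c); hsv=cv2.cvtColor(c["color"],cv2.COLOR_RGB2HSV); H,S,V=cv2.split(hsv)
    g=(H>50)&(H<75)&(S>150)&(abs(w[...,2])<.03); print(n,"board z",np.nanmedian(w[g][:,2]),rect(w[g]))
    x,y,z=w[...,0],w[...,1],w[...,2]
    reg=(x>.2)&(x<1)&(y>-.5)&(y<.5)
    def comps(name,m,amin=15):
        m=(m&reg).astype(np.uint8); k,l,st,ce=cv2.connectedComponentsWithStats(m)
        for i in range(1,k):
            if st[i,4]>=amin:
                p=w[l==i]; print(" ",name,st[i,4],ce[i].round(1),"mean",(np.nanmean(p,0)*1000).round(1),"rect",rect(p),"zmax",np.nanpercentile(p[:,2],95).round(4))
    bt=(abs(z-.03)<.006)&~g
    comps("boomtop?",bt,60)
    comps("white",(S<60)&(V>150)&(z<.05)&(z>.015),40)
    comps("yel",(H>20)&(H<33)&(S>150)); comps("blue",(H>100)&(H<125)&(S>150)); comps("red",((H<5)|(H>174))&(S>150)); comps("oran",(H>=6)&(H<18)&(S>200)&(V>120))
    comps("boxtop",(z>.100)&(z<.125),200)
E
```

```text
scene board z 0.002133511584266834 (array([498.5, -58.8]), array([407. , 620.7]), 0.0)
  boomtop? 86 [403.7 177.4] mean [509.6 282.7  30.1] rect (array([486.8, 274.3]), array([136.5,  45.7]), 19.4) zmax 0.0349
  boomtop? 301 [324.3 174.4] mean [438.6  30.1  28.9] rect (array([435.8,  30. ]), array([137.,  44.]), 17.3) zmax 0.0329
  boomtop? 314 [235.1 188.2] mean [ 456.9 -264.2   29.3] rect (array([ 453.8, -264.4]), array([137.3,  41.6]), 16.1) zmax 0.0326
  boomtop? 183 [500.  243.8] mean [865.7 438.   30. ] rect (array([861.6, 434.2]), array([139.2,  48.7]), 43.2) zmax 0.0354
  boomtop? 397 [349.1 251.1] mean [809.1  25.3  29.9] rect (array([809.3,  27.2]), array([ 16.1, 358.7]), 3.6) zmax 0.0353
  boomtop? 203 [172.1 301.9] mean [ 892.2 -436.3   30.2] rect (array([ 891.4, -436.3]), array([  8.6, 138.2]), 23.1) zmax 0.0351
  white 227 [326.6 176.6] mean [452.7  35.3  28.7] rect (array([447.5,  34.1]), array([112.3,  43. ]), 17.4) zmax 0.033
  white 73 [454.4 181.7] mean [570.3 434.3  32.8] rect (array([572.4, 434.6]), array([48.4, 18.2]), 63.2) zmax 0.0473
  white 256 [236.5 190.5]
[... 4805 characters left out ...]
 mean [695.7 132.4  78.3] rect (array([695.4, 137. ]), array([ 9.1, 60.9]), 4.4) zmax 0.0894
  red 241 [335.3 336.3] mean [ 409.7 -422.5   21.5] rect (array([ 411. , -421.1]), array([21.6, 78.8]), 71.6) zmax 0.0269
  oran 231 [248.  206.5] mean [451.8 280.2  27.5] rect (array([452.1, 288. ]), array([93.2, 45.8]), 6.1) zmax 0.0391
  boxtop 201 [305.7 155.5] mean [770.9 416.8 112.3] rect (array([769.6, 417. ]), array([ 24.7, 147.5]), 62.2) zmax 0.1235
  boxtop 1582 [357.8 200.9] mean [753.3   2.9 108.9] rect (array([758.3,  22.8]), array([107.5, 363.2]), 4.7) zmax 0.1122
  boxtop 203 [407.1 278.2] mean [ 635.4 -414.5  113.5] rect (array([ 638.2, -409.2]), array([35.2, 89.9]), 77.0) zmax 0.1237
```

```bash
cat >> h.py <<'E'
def Rd(psi,pitch=0):  # tool down, tool x = -(heading psi), y = left of heading; pitch about heading's y (world, deg)
    c,s=np.cos(np.radians(psi)),np.sin(np.radians(psi))
    return R.from_matrix(np.array([[-c,-s,0],[-s,c,0],[0,0,-1]]).T)*R.from_euler('y',pitch,degrees=True)
def pose():
    from bench import readout
    o=readout.get_obs(); return o["eef_pos"]*1000,R.from_quat(o["eef_rot"][[1,2,3,0]]),o
def goal(p,psi,pitch=0):
    t,r,o=pose(); d=r.inv().apply(np.array(p)-t); rv=(r.inv()*Rd(psi,pitch)).as_rotvec()
    print("shift",d.round(1),"rot",rv.round(4),"| at",t.round(1),"t",round(o["time_s"],2))
def wrist():
    from bench import vision
    t,r,o=pose(); c=vision.camera("wrist"); H=c["hand_eye"]; E=np.eye(4); Rm=r.as_matrix()
    E[:3,:3]=Rm@H[:3,:3]; E[:3,3]=Rm@H[:3,3]+t/1000; c["extrinsics"]=E; return c
def fray(c,u,v):  # fisheye ray, world, per unit depth z
    K=c["camera_matrix"];x=(np.asarray(u)-K[0,2])/K[0,0];y=(np.asarray(v)-K[1,2])/K[1,1];th=np.hypot(x,y)+1e-9
    return np.stack([x/th*np.tan(th),y/th*np.tan(th),np.ones_like(th)],-1)@c["extrinsics"][:3,:3].T
def fplane(c,u,v,z):
    r=fray(c,u,v);t=c["extrinsics"][:3,3];return (t+r*((z-t[2])/r[...,2])[...,None])*1000
def fcloud(c):
    v,u=np.indices(c["depth"].shape).astype(float); w=fray(c,u,v)*c["depth"][...,None]+c["extrinsics"][:3,3]; w[c["depth"]<=0]=np.nan; return w*1000
E
python3 -c "
from h import *
goal([435,30,200],17.3)"
```

```text
shift [-391.5 -382.2   49.9] rot [-0.0014 -0.0008 -0.6898] | at [217.2 531.9 249.5] t 0.1
```

play_rows(xyz=[[-391.5,-382.2,50],[-391.5,-382.2,50],[-391.5,-382.2,50],[-391.5,-382.2,50],[-391.5,-382.2,50],[-391.5,-382.2,50],[-391.5,-382.2,50],[-391.5,-382.2,50],[-391.5,-382.2,50],[-391.5,-382.2,50]], rot=[[0,0,-0.69],[0,0,-0.69],[0,0,-0.69],[0,0,-0.69],[0,0,-0.69],[0,0,-0.69],[0,0,-0.69],[0,0,-0.69],[0,0,-0.69],[0,0,-0.69]], grip=[1,1,1,1,1,1,1,1,1,1])

```text
time_s: 1.35
eef_pos: [0.4361, 0.0271, 0.1999]
eef_rot: [-0.0, -0.148, 0.989, -0.0]
wrist_force: [-0.1, 0.2, 1.4]
opening: 0.998
grasp_force: 0.0
```

Run:
```python
from h import *
c=wrist(); np.savez("pics/w1.npz",**c); cv2.imwrite("pics/w1.png",c["color"][...,::-1]); print(c["camera_matrix"],c["hand_eye"].round(3))
goal([435,30,200],17.3)
```

```text
[[309.70691629   0.         327.54217062]
 [  0.         309.70691629 196.63845195]
 [  0.           0.           1.        ]] [[-0.    -0.946 -0.325  0.084]
 [ 1.    -0.     0.     0.   ]
 [-0.001 -0.325  0.946 -0.123]
 [ 0.     0.     0.     1.   ]]
shift [ 0.2  2.2 -0.2] rot [ 0.     -0.001  -0.0039] | at [435.8  28.  199.8] t 1.4
```

View pics/w1.png

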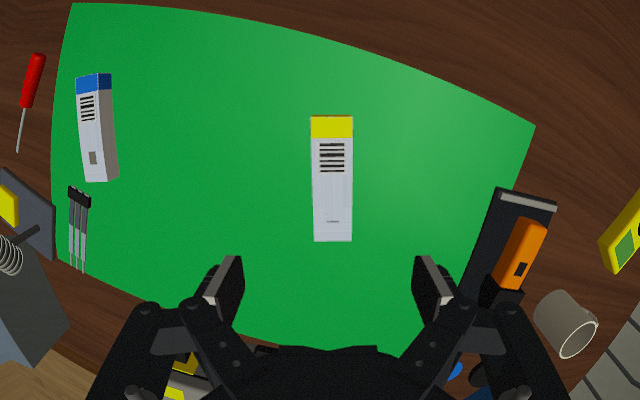

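The wrist picture shows the yellow boom at about (332,178), cap up and mouth at (332,241), between the open fingers. The blue boom is at (97,128) and the dock with the scanner at (515,240).

```bash
cat >> h.py <<'E'
def booms(c,zt=29.0,name=""):
    """blobs not green on the board: top-face contour -> rect on plane zt"""
    hsv=cv2.cvtColor(c["color"],cv2.COLOR_RGB2HSV); H,S,V=cv2.split(hsv)
    caps={"yellow":(H>22)&(H<33)&(S>150),"blue":(H>100)&(H<125)&(S>150),"red":((H<5)|(H>174))&(S>150)}
    w=((S<60)&(V>140)).astype(np.uint8); out={}
    for k,m in caps.items():
        t=cv2.morphologyEx((w|m).astype(np.uint8),cv2.MORPH_CLOSE,np.ones((9,9)))
        n,l,st,ce=cv2.connectedComponentsWithStats(t)
        for i in range(1,n):
            if st[i,4]<1500: continue
            v,u=np.nonzero(l==i); P=fplane(c,u+0.,v+0.,zt/1000); s=rect(P/1000)
            if not(110<max(s[1])<155 and 32<min(s[1])<60): continue
            a=np.radians(s[2]) if s[1][0]>s[1][1] else np.radians(s[2]+90)
            cp=P[m[v,u]]; 
            if len(cp)<50: continue
            d=np.array([np.cos(a),np.sin(a)]); ctr=np.array(s[0])
            if d@(cp.mean(0)[:2]-ctr)>0: d=-d
            out[k]=(ctr,np.degrees(np.arctan2(d[1],d[0])),s[1]); print(name,k,"ctr",ctr,"yaw",round(out[k][1],1),"size",s[1])
    return out
E
python3 - <<'E'
from h import *
c=dict(np.load("pics/w1.npz")); booms(c)
w=fcloud(c); print("mid pix world",w[178,332],w[160,250])
E
```

```text
yellow ctr [436.2  32.2] yaw 17.7 size [131.3  39.9]
mid pix world [432.91616997  31.33304887  28.27487658] [445.94175377 -56.9153013    1.87022291]
```

```bash
python3 -c "
from h import *
goal([428.2,29.1,24],17.6)"
```

```text
shift [  6.8   3.3 175.8] rot [ 0.     -0.001  -0.0092] | at [435.8  28.  199.8] t 1.4
```

play_rows(xyz=[[7,1.2,100],[7,1.2,140],[7,1.2,160],[7,1.2,176],[7,1.2,176],[7,1.2,176],[7,1.2,176],[7,1.2,176],[7,1.2,176],[7,1.2,176]], rot=[[0,0,-0.005],[0,0,-0.005],[0,0,-0.005],[0,0,-0.005],[0,0,-0.005],[0,0,-0.005],[0,0,-0.005],[0,0,-0.005],[0,0,-0.005],[0,0,-0.005]], grip=[1,1,1,1,1,1,0,0,0,0])

```text
time_s: 2.65
eef_pos: [0.4289, 0.0294, 0.0251]
eef_rot: [0.001, -0.153, 0.988, -0.0]
wrist_force: [-1.8, 0.3, 6.2]
opening: 0.456
grasp_force: 61.0
```

play_rows(xyz=[[0,0,0],[0,0,0],[0,0,0],[0,0,0],[0,0,-30],[0,0,-70],[0,0,-120],[0,0,-120],[0,0,-120],[0,0,-120]], rot=[[0,0,0],[0,0,0],[0,0,0],[0,0,0],[0,0,0],[0,0,0],[0,0,0],[0,0,0],[0,0,0],[0,0,0]], grip=[0,0,0,0,0,0,0,0,0,0])

```text
time_s: 3.9
eef_pos: [0.4271, 0.0297, 0.1428]
eef_rot: [-0.001, -0.153, 0.988, 0.001]
wrist_force: [-0.8, -0.2, -1.4]
opening: 0.452
grasp_force: 60.8
```

Run:
```python
from h import *
t,r,o=pose(); print(t,o["opening"],o["grasp_force"],o["wrist_force"])
c=wrist(); np.savez("pics/w2.npz",**c); cv2.imwrite("pics/w2.png",c["color"][...,::-1])
b=booms(c,t[2]+5)
```

```text
[427.0600248   29.72572112 142.80555718] 0.4524318073767422 60.78642815351486 [-0.83724352 -0.20970031 -1.35096206]
```

View pics/w2.png

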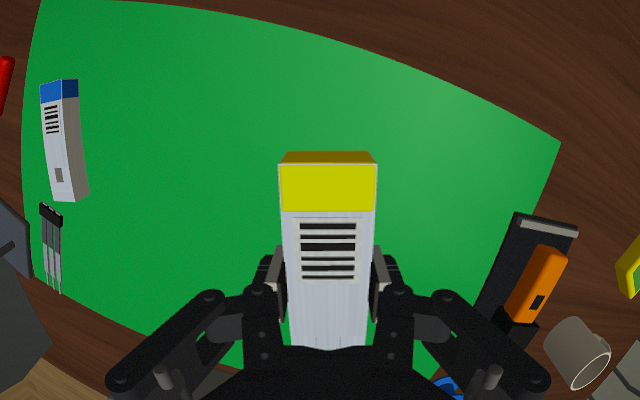

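Run:
```python
from h import *
c=dict(np.load("pics/w2.npz")); t=np.array([427.06,29.73,142.8]); 
for uv in ((327.5,164),(327.5,213),(280,180),(376,180)):
    p=fplane(c,np.array(uv[0]),np.array(uv[1]),.1468); print("tool",Rd(17.6).inv().apply(p-t).round(1))
psi=np.radians(4.7); B=np.array([759.3,23.0]); X=np.array([np.cos(psi),np.sin(psi)]);Y=np.array([-X[1],X[0]])
for n in ("scene","side"):
    c=dict(np.load(f"pics/{n}0.npz")); w=cloud(c)*1000; hsv=cv2.cvtColor(c["color"],cv2.COLOR_RGB2HSV); H,S,V=cv2.split(hsv)
    bx=(w[...,:2]-B)@X; by=(w[...,:2]-B)@Y; z=w[...,2]
    for k,m in {"yellow":(H>20)&(H<33)&(S>120),"blue":(H>100)&(H<125)&(S>120),"red":((H<5)|(H>174))&(S>120)}.items():
        q=m&(abs(bx+55)<15)&(abs(by)<180)&(z>20)&(z<98)
        if q.sum()>8: print(n,k,q.sum(),"bx",np.percentile(bx[q],[5,25,50,75]).round(1),"by",by[q].min().round(1),by[q].max().round(1),"z",z[q].min().round(1),z[q].max().round(1))
    top=(abs(bx)<70)&(abs(by)<190)&(abs(z-110)<5); print(n,"top bx",np.percentile(bx[top],[1,99]),"by",np.percentile(by[top],[1,99]),"z",np.median(z[top]))
    dark=(V<50)&(bx<-55)&(bx>-135)&(abs(by)<160)&(z>45)
    for y0 in (-120,0,120):
        q=dark&(abs(by-y0)<40); 
        if q.sum()>8: print(n,"stub",y0,q.sum(),"bx",bx[q].min().round(1),"by",np.percentile(by[q],[3,50,97]).round(1),"z",np.percentile(z[q],[50,97]).round(1))
```

```text
tool [56.2  0.5 -4. ]
tool [35.4  0.5 -4. ]
tool [ 49.7 -18.7  -4. ]
tool [49.6 20.1 -4. ]
scene top bx [-46.19192815  51.43559306] by [-175.43085102  174.19306187] z 110.62657328466197
scene stub -120 33 bx -104.7 by [-132.9 -118.9 -105. ] z [75.3 79.6]
scene stub 0 27 bx -102.7 by [-12.6   0.6  14.5] z [76.7 79.2]
scene stub 120 29 bx -108.7 by [104.4 117.1 133.8] z [75.8 80.9]
side yellow 101 bx [-57.5 -55.9 -55.2 -53. ] by -150.5 -85.6 z 42.5 90.6
side blue 75 bx [-57.1 -55.4 -54.7 -52.8] by -29.8 26.0 z 44.2 93.3
side red 44 bx [-58.2 -56.1 -54.6 -52.9] by 88.4 149.3 z 42.9 92.1
side top bx [-51.49803057  45.45657392] by [-177.17444541  174.38689944] z 109.4406924612461
```

```bash
python3 -c "
from h import *
goal([565.8,-113.3,76],4.7)"
```

```text
shift [ -89.1 -178.3   66.3] rot [ 0.0012 -0.0029  0.2251] | at [427.1  29.7 142.8] t 3.95
```

play_rows(xyz=[[-89,-178,0],[-89,-178,0],[-89,-178,0],[-89,-178,0],[-89,-178,40],[-89,-178,66],[-89,-178,66],[-89,-178,66],[-89,-178,66],[-89,-178,66]], rot=[[0.001,-0.003,0.225],[0.001,-0.003,0.225],[0.001,-0.003,0.225],[0.001,-0.003,0.225],[0.001,-0.003,0.225],[0.001,-0.003,0.225],[0.001,-0.003,0.225],[0.001,-0.003,0.225],[0.001,-0.003,0.225],[0.001,-0.003,0.225]], grip=[0,0,0,0,0,0,0,0,0,0])

```text
time_s: 5.2
eef_pos: [0.5677, -0.1134, 0.0795]
eef_rot: [0.002, -0.041, 0.999, -0.001]
wrist_force: [-0.9, 0.4, -1.1]
opening: 0.452
grasp_force: 66.7
```

Run:
```python
from h import *
from bench import vision
goal([565.8,-113.3,76],4.7)
ims=[]
for n,(u0,v0,k) in {"scene":(230,150,4),"side":(300,160,4)}.items():
    c=vision.camera(n); np.savez(f"pics/{n}1.npz",**c)
    ims.append(cv2.resize(c["color"][v0:v0+100,u0:u0+100,::-1],None,fx=4,fy=4,interpolation=cv2.INTER_CUBIC))
cv2.imwrite("pics/pre.png",np.hstack(ims))
c=dict(np.load("pics/scene1.npz"))
```

```text
shift [1.9 0.3 3.5] rot [-0.0016  0.0049  0.0003] | at [ 567.7 -113.4   79.5] t 5.2
```

View pics/pre.png

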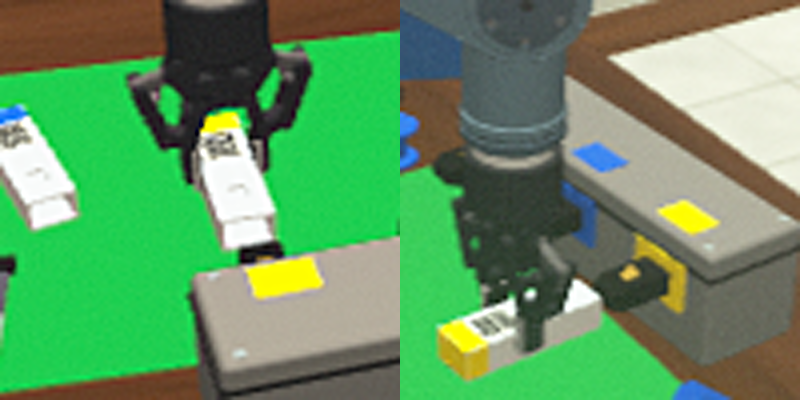

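The picture shows the yellow boom held level with its mouth just short of the yellow stub, left (245,240) in scene, right (600,290) in side. I'll check its height and line against the stub.

```bash
cat > chk.py <<'E'
from h import *
import sys
tag,by0=sys.argv[1],float(sys.argv[2])
psi=np.radians(4.7); B=np.array([759.3,23.0]); X=np.array([np.cos(psi),np.sin(psi)]);Y=np.array([-X[1],X[0]])
for n in ("scene","side"):
    c=dict(np.load(f"pics/{n}{tag}.npz")); w=cloud(c)*1000; hsv=cv2.cvtColor(c["color"],cv2.COLOR_RGB2HSV); H,S,V=cv2.split(hsv)
    bx=(w[...,:2]-B)@X; by=(w[...,:2]-B)@Y-by0; z=w[...,2]
    q=(S<60)&(V>190)&(bx>-275)&(bx<-58)&(abs(by)<35)&(z>60)&(z<110); zz=np.median(z[q]); t=q&(abs(z-zz)<4)
    p=np.polyfit(bx[t],z[t],1); print(n,"boomtop z",zz.round(1),"slope",p[0].round(3),"bx max",np.percentile(bx[t],98).round(1),"by",np.percentile(by[t],[2,50,98]).round(1))
    f=bx[t]; 
    for a in (-255,-235,-215,-195,-175,-155):
        s=t&(abs(bx-a)<10)
        if s.sum()>5: print("   bx",a,"by lo/hi",np.percentile(by[s],[3,97]).round(1),"z",np.median(z[s]).round(1))
    s=(V<70)&(bx>-114)&(bx<-62)&(abs(by)<22)&(z>50)&(z<90)
    if s.sum()>5: print("  stub",s.sum(),"z90",np.percentile(z[s],[50,90]).round(1),"by",np.percentile(by[s],[3,50,97]).round(1),"bxmin",bx[s].min().round(1))
E
python3 chk.py 1 -120
```

```text
scene boomtop z 83.5 slope -0.0 bx max -128.9 by [-19.6   1.3  18.7]
   bx -235 by lo/hi [-10.6  18.1] z 83.3
   bx -215 by lo/hi [-15.1  18. ] z 84.1
   bx -195 by lo/hi [-18.4  18.7] z 83.5
   bx -175 by lo/hi [-19.   17.8] z 83.8
   bx -155 by lo/hi [-20.7  17.7] z 83.7
  stub 34 z90 [76.1 78.3] by [-12.6  -0.   15.2] bxmin -105.2
side boomtop z 81.9 slope -0.002 bx max -132.8 by [-21.2  -4.8  17.8]
   bx -235 by lo/hi [-20.4  17. ] z 82.0
   bx -215 by lo/hi [-20.4  18.5] z 81.9
   bx -195 by lo/hi [ 0.7 17.5] z 82.3
   bx -155 by lo/hi [-19.   -4.9] z 81.6
  stub 119 z90 [71.8 75.9] by [-15.9 -11.3  12.3] bxmin -113.5
```

```bash
python3 -c "
from h import *
goal([565.8,-113.3,76.3],4.7); goal([565.8+74.7,-113.3+6.1,76.3],4.7)"
```

```text
shift [1.5 0.2 2.7] rot [-0.0012  0.0042  0.0002] | at [ 567.3 -113.3   79. ] t 5.3
shift [-73.4   0.1   3. ] rot [-0.0012  0.0042  0.0002] | at [ 567.3 -113.3   79. ] t 5.3
```

play_rows(xyz=[[0,0,0],[0,0,0],[0,0,0],[-5,0,0],[-10,0,0],[-15,0,0],[-20,0,0],[-25,0,0],[-30,0,0],[-30,0,0]], rot=[[0,0,0],[0,0,0],[0,0,0],[0,0,0],[0,0,0],[0,0,0],[0,0,0],[0,0,0],[0,0,0],[0,0,0]], grip=[0,0,0,0,0,0,0,0,0,0])

```text
time_s: 6.55
eef_pos: [0.5965, -0.1102, 0.0776]
eef_rot: [0.001, -0.041, 0.999, 0.0]
wrist_force: [0.2, 1.8, -4.6]
opening: 0.453
grasp_force: 66.3
```

```bash
python3 -c "
from h import *
goal([565.8+74.7,-113.3+6.1,76.3],4.7);print(pose()[2]['wrist_force'],pose()[2]['torque'])"
```

```text
shift [-44.1  -0.6   1.3] rot [0.0004 0.0018 0.0005] | at [ 596.5 -110.2   77.6] t 6.55
[ 0.15367599  1.84631517 -4.59379291] [0.24130715 0.23494951 0.11277537]
```

play_rows(xyz=[[0,0,1],[-5,0,1],[-10,0,1],[-16,0,1],[-22,0,1],[-28,0,1],[-34,0,1],[-39,0,1],[-42,0,1],[-44,0,1]], rot=[[0,0,0],[0,0,0],[0,0,0],[0,0,0],[0,0,0],[0,0,0],[0,0,0],[0,0,0],[0,0,0],[0,0,0]], grip=[0,0,0,0,0,0,0,0,0,0])

```text
time_s: 7.8
eef_pos: [0.6401, -0.1065, 0.0772]
eef_rot: [0.0, -0.041, 0.999, 0.0]
wrist_force: [-6.3, 4.6, -0.1]
opening: 0.454
grasp_force: 66.8
```

```bash
python3 - <<'E'
from h import *
from bench import vision
goal([565.8+74.7,-113.3+6.1,76.3],4.7);print(pose()[2]['wrist_force'],pose()[2]['torque'])
for n in ("scene","side"): np.savez(f"pics/{n}2.npz",**vision.camera(n))
E
python3 chk.py 2 -120
```

```text
shift [-0.3 -0.7  0.9] rot [0.0005 0.0008 0.0004] | at [ 640.1 -106.5   77.2] t 7.8
[-6.2721673   4.56215887 -0.06807126] [0.6470735  0.95496809 0.18985923]
scene boomtop z 80.9 slope -0.012 bx max -82.8 by [-18.8   0.9  20.1]
   bx -155 by lo/hi [-14.   18.9] z 81.6
side boomtop z 79.8 slope -0.01 bx max -58.7 by [-20.4  -1.6  18.3]
   bx -155 by lo/hi [-20.7  18.8] z 80.1
```

play_rows(xyz=[[-1,0.5,0],[-2,0.5,0],[-3,0.5,0],[-4,0.5,0],[-5,0.5,0],[-5,0.5,0],[-5,0.5,0],[-5,0.5,0],[-5,0.5,0],[-5,0.5,0]], rot=[[0,0,0],[0,0,0],[0,0,0],[0,0,0],[0,0,0],[0,0,0],[0,0,0],[0,0,0],[0,0,0],[0,0,0]], grip=[0,0,0,0,0,0,0,0,0,0])

```text
time_s: 9.15
eef_pos: [0.6431, -0.1062, 0.0771]
eef_rot: [-0.001, -0.041, 0.999, 0.0]
wrist_force: [-13.9, 2.1, 4.2]
opening: 0.454
grasp_force: 67.3
```

```bash
python3 - <<'E'
from h import *
from bench import vision
goal([565.8+74.7,-113.3+6.1,76.3],4.7);print(pose()[2]['wrist_force'],pose()[2]['torque'])
ims=[]
for n,(u0,v0) in {"scene":(240,160),"side":(310,170)}.items():
    c=vision.camera(n); np.savez(f"pics/{n}3.npz",**c); ims.append(cv2.resize(c["color"][v0:v0+100,u0:u0+100,::-1],None,fx=4,fy=4,interpolation=cv2.INTER_CUBIC))
cv2.imwrite("pics/in1.png",np.hstack(ims))
E
python3 chk.py 3 -120
```

```text
shift [ 2.7 -0.8  0.8] rot [ 0.0006 -0.0029  0.    ] | at [ 643.1 -106.2   77.1] t 9.15
[-13.86449954   2.09495635   4.22507066] [0.42685752 2.01519699 0.03743662]
scene boomtop z 80.9 slope -0.003 bx max -82.1 by [-18.4   1.5  19.6]
   bx -155 by lo/hi [-10.6  19.1] z 80.9
side boomtop z 79.4 slope -0.01 bx max -59.5 by [-20.   -5.1  20.2]
   bx -155 by lo/hi [-20.1  19.3] z 80.4
```

View pics/in1.png

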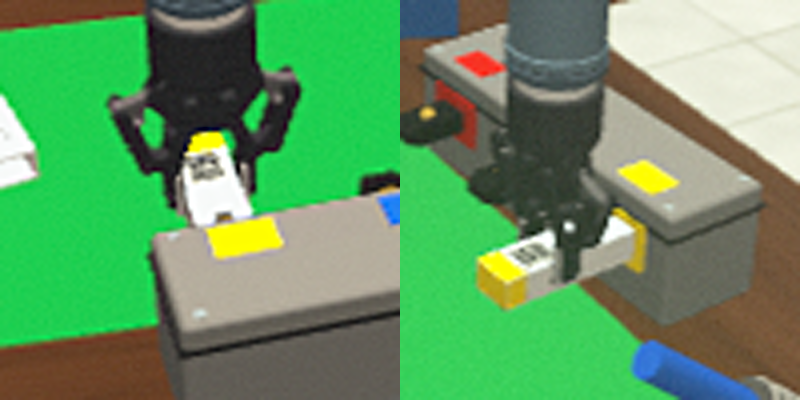

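The picture shows the boom against the collar at right (635,240), and something orange in its hole at left (222,215). Next I push a little harder, then pull back as a lock test.

play_rows(xyz=[[-2,0,0],[-4,0,0],[-6,0,0],[-6,0,0],[-6,0,0],[-6,0,0],[-6,0,0],[-6,0,0],[-6,0,0],[-6,0,0]], rot=[[0,0,0],[0,0,0],[0,0,0],[0,0,0],[0,0,0],[0,0,0],[0,0,0],[0,0,0],[0,0,0],[0,0,0]], grip=[0,0,0,0,0,0,0,0,0,0])

```text
time_s: 10.5
eef_pos: [0.6436, -0.106, 0.0762]
eef_rot: [-0.008, -0.041, 0.999, 0.001]
wrist_force: [-36.8, 0.4, 15.8]
opening: 0.451
grasp_force: 69.0
```

play_rows(xyz=[[3,0,0],[6,0,0],[8,0,0],[10,0,0],[12,0,0],[14,0,0],[14,0,0],[14,0,0],[14,0,0],[14,0,0]], rot=[[0,0,0],[0,0,0],[0,0,0],[0,0,0],[0,0,0],[0,0,0],[0,0,0],[0,0,0],[0,0,0],[0,0,0]], grip=[0,0,0,0,0,0,0,0,0,0])

```text
time_s: 11.75
eef_pos: [0.6406, -0.1064, 0.0772]
eef_rot: [0.005, -0.041, 0.999, -0.0]
wrist_force: [12.1, 4.0, -15.8]
opening: 0.453
grasp_force: 65.1
```

play_rows(xyz=[[-5,0,0],[-9,0,0],[-9,0,0],[-9,0,0],[-8,0,0],[-7,0,0],[-7,0,0],[-7,0,0],[-7,0,0],[-7,0,0]], rot=[[0,0,0],[0,0,0],[0,0,0],[0,0,0],[0,0,0],[0,0,0],[0,0,0],[0,0,0],[0,0,0],[0,0,0]], grip=[0,0,0,0,0,0,0.7,1,1,1])

```text
time_s: 13.0
eef_pos: [0.6452, -0.1067, 0.0781]
eef_rot: [0.002, -0.041, 0.999, -0.001]
wrist_force: [-0.2, 0.1, -0.6]
opening: 1.001
grasp_force: 0.0
```

play_rows(xyz=[[0,0,0],[0,0,-40],[0,0,-100],[60,0,-140],[120,0,-140],[150,0,-140],[150,0,-140],[150,0,-140],[150,0,-140],[150,0,-140]], rot=[[0,0,0],[0,0,0],[0,0,0],[0,0,0],[0,0,0],[0,0,0],[0,0,0],[0,0,0],[0,0,0],[0,0,0]], grip=[1,1,1,1,1,1,1,1,1,1])

```text
time_s: 14.25
eef_pos: [0.4953, -0.1185, 0.2168]
eef_rot: [0.001, -0.041, 0.999, -0.0]
wrist_force: [-0.0, -0.4, 0.6]
opening: 1.001
grasp_force: 0.0
```

```bash
python3 - <<'E'
from h import *
from bench import vision
for n in ("scene","side"):
    c=vision.camera(n); np.savez(f"pics/{n}4.npz",**c); w=cloud(c); x,y,z=np.moveaxis(w,-1,0)
    m=((abs(z-.029)<.006)&(x>.3)&(x<.65)&(y>-.4)&(y<.2)).astype(np.uint8); k,l,st,ce=cv2.connectedComponentsWithStats(m)
    for i in range(1,k):
        if st[i,4]>150: print(n,ce[i].round(),rect(w[l==i]))
goal([453,-264,200],15.8)
E
python3 chk.py 4 -120
```

```text
scene [235. 188.] (array([ 453.5, -264.2]), array([139. ,  42.4]), 15.9)
side [318. 293.] (array([ 452.6, -264.1]), array([132.6,  44.5]), 15.7)
shift [  54.  -141.5   16.7] rot [-0.0006  0.0026 -0.1931] | at [ 495.  -118.5  216.8] t 14.35
scene boomtop z 79.0 slope 0.011 bx max -85.3 by [-19.3   0.2  19.6]
   bx -155 by lo/hi [-19.3  18.9] z 78.5
side boomtop z 77.5 slope 0.008 bx max -58.6 by [-19.2  -1.7  19.9]
   bx -155 by lo/hi [-17.5  22.6] z 76.4
```

play_rows(xyz=[[54,-141.5,17],[54,-141.5,17],[54,-141.5,17],[54,-141.5,17],[54,-141.5,17],[54,-141.5,17],[54,-141.5,17],[54,-141.5,17],[54,-141.5,17],[54,-141.5,17]], rot=[[0,0,-0.193],[0,0,-0.193],[0,0,-0.193],[0,0,-0.193],[0,0,-0.193],[0,0,-0.193],[0,0,-0.193],[0,0,-0.193],[0,0,-0.193],[0,0,-0.193]], grip=[1,1,1,1,1,1,1,1,1,1])

```text
time_s: 15.6
eef_pos: [0.4526, -0.264, 0.2]
eef_rot: [0.002, -0.137, 0.991, -0.0]
wrist_force: [0.3, -0.5, -0.0]
opening: 1.0
grasp_force: 0.0
```

Run:
```python
from h import *
c=wrist(); b=booms(c); (k,(ctr,yaw,_)),=[i for i in b.items() if i[0]=="blue"]
d=np.array([np.cos(np.radians(yaw)),np.sin(np.radians(yaw))]); p=ctr-8*d; print(p); goal([*p,24],yaw)
```

```text
blue ctr [ 454.1 -262.7] yaw 16.0 size [130.4  40. ]
[ 446.40990643 -264.90509885]
shift [  6.7   1.1 176. ] rot [-0.0013  0.0029 -0.004 ] | at [ 452.6 -264.   200. ] t 15.65
```

play_rows(xyz=[[7,0.8,100],[7,0.8,140],[7,0.8,160],[7,0.8,175.5],[7,0.8,175.5],[7,0.8,175.5],[7,0.8,175.5],[7,0.8,175.5],[7,0.8,175.5],[7,0.8,175.5]], rot=[[-0.001,0.003,-0.004],[-0.001,0.003,-0.004],[-0.001,0.003,-0.004],[-0.001,0.003,-0.004],[-0.001,0.003,-0.004],[-0.001,0.003,-0.004],[-0.001,0.003,-0.004],[-0.001,0.003,-0.004],[-0.001,0.003,-0.004],[-0.001,0.003,-0.004]], grip=[1,1,1,1,1,1,0,0,0,0])

```text
time_s: 16.9
eef_pos: [0.4468, -0.2657, 0.0255]
eef_rot: [0.0, -0.139, 0.99, -0.001]
wrist_force: [-1.0, 0.3, 6.4]
opening: 0.452
grasp_force: 61.7
```

play_rows(xyz=[[0,0,0],[0,0,0],[0,0,0],[0,0,0],[0,0,-30],[0,0,-70],[0,0,-120],[0,0,-120],[0,0,-120],[0,0,-120]], rot=[[0,0,0],[0,0,0],[0,0,0],[0,0,0],[0,0,0],[0,0,0],[0,0,0],[0,0,0],[0,0,0],[0,0,0]], grip=[0,0,0,0,0,0,0,0,0,0])

```text
time_s: 18.15
eef_pos: [0.4452, -0.2643, 0.1428]
eef_rot: [-0.001, -0.139, 0.99, 0.001]
wrist_force: [0.3, 0.6, -0.9]
opening: 0.453
grasp_force: 60.9
```

Run:
```python
from h import *
t,r,o=pose(); print(t,o["opening"],o["grasp_force"],o["wrist_force"])
c=wrist(); np.savez("pics/w3.npz",**c); H,S,V=cv2.split(cv2.cvtColor(c["color"],cv2.COLOR_RGB2HSV))
m=((H>100)&(H<125)&(S>150)).astype(np.uint8); k,l,st,ce=cv2.connectedComponentsWithStats(m); i=1+np.argmax(st[1:,4]); v,u=np.nonzero(l==i)
p=r.inv().apply(fplane(c,u+0.,v+0.,(t[2]+4)/1000)-t); q=V[v,u]; s=q>np.median(q)-25; print("cap tool x",np.percentile(p[s,0],[2,98]),"y",np.percentile(p[s,1],[2,98]))
B=np.array([759.3,23.0]);a=np.radians(4.7); g=B-204*np.array([np.cos(a),np.sin(a)]); print(g); goal([*g,76.3],4.7)
```

```text
[ 445.19915991 -264.33757325  142.75789641] 0.45285143616065243 60.917580127716064 [ 0.34805391  0.60294969 -0.87452778]
cap tool x [37.19109407 55.84334695] y [-17.55565282  18.71369218]
[555.98597309   6.28454424]
shift [-181.1  229.6   66.7] rot [ 0.0024 -0.002   0.1971] | at [ 445.3 -264.4  142.8] t 18.2
```

play_rows(xyz=[[-181,230.4,0],[-181,230.4,0],[-181,230.4,0],[-181,230.4,0],[-181,230.4,0],[-181,230.4,40],[-181,230.4,66.5],[-181,230.4,66.5],[-181,230.4,66.5],[-181,230.4,66.5]], rot=[[0.002,-0.002,0.197],[0.002,-0.002,0.197],[0.002,-0.002,0.197],[0.002,-0.002,0.197],[0.002,-0.002,0.197],[0.002,-0.002,0.197],[0.002,-0.002,0.197],[0.002,-0.002,0.197],[0.002,-0.002,0.197],[0.002,-0.002,0.197]], grip=[0,0,0,0,0,0,0,0,0,0])

```text
time_s: 19.45
eef_pos: [0.5577, 0.0057, 0.0793]
eef_rot: [0.002, -0.041, 0.999, -0.001]
wrist_force: [1.1, -0.3, -0.4]
opening: 0.454
grasp_force: 60.8
```

play_rows(xyz=[[0,0,0],[0,0,0],[0,0,0],[0,0,0],[0,0,0],[0,0,0],[0,0,0],[0,0,0],[0,0,0],[0,0,0]], rot=[[0,0,0],[0,0,0],[0,0,0],[0,0,0],[0,0,0],[0,0,0],[0,0,0],[0,0,0],[0,0,0],[0,0,0]], grip=[0,0,0,0,0,0,0,0,0,0])

```text
time_s: 20.7
eef_pos: [0.5567, 0.0061, 0.0779]
eef_rot: [0.001, -0.041, 0.999, -0.001]
wrist_force: [0.5, -0.0, -1.2]
opening: 0.453
grasp_force: 60.8
```

```bash
python3 - <<'E'
from h import *
from bench import vision
goal([556,7.1,76.4],4.7);print(pose()[2]['opening'])
for n in ("scene","side"): np.savez(f"pics/{n}5.npz",**vision.camera(n))
E
python3 chk.py 5 0; python3 chk.py 5 -120
```

```text
shift [0.6 1.  1.5] rot [-0.0021  0.0021  0.0002] | at [556.7   6.1  77.9] t 20.7
0.45341667629896243
scene boomtop z 81.5 slope 0.008 bx max -131.1 by [-20.3   0.7  18.8]
   bx -235 by lo/hi [ 8.1 18.9] z 80.6
   bx -215 by lo/hi [-15.1  18.8] z 81.0
   bx -195 by lo/hi [-19.1  18. ] z 81.4
   bx -175 by lo/hi [-20.2  17. ] z 81.6
   bx -155 by lo/hi [-20.2  17.5] z 81.7
  stub 35 z90 [75.9 78.1] by [-14.6  -0.9  14.8] bxmin -104.7
side boomtop z 80.0 slope 0.001 bx max -133.6 by [-22.3  -7.6  18. ]
   bx -235 by lo/hi [-22.2  17.8] z 79.9
   bx -215 by lo/hi [-19.5  17.1] z 80.4
   bx -195 by lo/hi [-12.5  20.2] z 79.5
   bx -175 by lo/hi [-21.9 -15.8] z 80.9
   bx -155 by lo/hi [-21.1   2.2] z 80.8
  stub 105 z90 [71.4 75.5] by [-16.7 -11.1  12.7] bxmin -113.6
scene boomtop z 78.7 slope 0.006 bx max -86.2 by [-19.4  -0.1  19.5]
   bx -155 by lo/hi [-19.3  18.9] z 78.9
side boomtop z 77.5 slope 0.006 bx max -58.8 by [-20.3  -0.5  20.1]
   bx -155 by lo/hi [-20.2  20.1] z 77.4
```

play_rows(xyz=[[0,1,1],[-5,1,1],[-10,1,1],[-15,1,1],[-20,1,1],[-25,1,1],[-30,1,1],[-35,1,1],[-40,1,1],[-44,1,1]], rot=[[0,0,0],[0,0,0],[0,0,0],[0,0,0],[0,0,0],[0,0,0],[0,0,0],[0,0,0],[0,0,0],[0,0,0]], grip=[0,0,0,0,0,0,0,0,0,0])

```text
time_s: 22.05
eef_pos: [0.6005, 0.0108, 0.0769]
eef_rot: [0.001, -0.041, 0.999, -0.001]
wrist_force: [-3.2, 0.1, 0.1]
opening: 0.454
grasp_force: 60.9
```

play_rows(xyz=[[-4,0,0],[-8,0,0],[-12,0,0],[-16,0,0],[-20,0,0],[-24,0,0],[-28,0,0],[-31,0,0],[-34,0,0],[-36,0,0]], rot=[[0,0,0],[0,0,0],[0,0,0],[0,0,0],[0,0,0],[0,0,0],[0,0,0],[0,0,0],[0,0,0],[0,0,0]], grip=[0,0,0,0,0,0,0,0,0,0])

```text
time_s: 23.3
eef_pos: [0.6336, 0.0136, 0.0762]
eef_rot: [-0.003, -0.041, 0.999, -0.001]
wrist_force: [-16.6, -1.5, 9.6]
opening: 0.451
grasp_force: 62.0
```

Run:
```python
from h import *
goal([556+74.7,7.1+6.1,76.4],4.7);o=pose()[2];print(o['opening'],o['wrist_force'],o["torque"])
```

```text
shift [ 2.9 -0.1 -0.2] rot [-0.0016 -0.0052  0.0004] | at [633.6  13.6  76.2] t 23.3
0.45143934208961195 [-16.58094542  -1.48479526   9.55621333] [-0.19703708  2.21908792 -0.00643044]
```

Against the collar again at the same depth. Push harder, then do the pull test.

play_rows(xyz=[[-2,0,0],[-4,0,0],[-5,0,0],[-5,0,0],[-5,0,0],[-5,0,0],[-5,0,0],[-5,0,0],[-5,0,0],[-5,0,0]], rot=[[0,0,0],[0,0,0],[0,0,0],[0,0,0],[0,0,0],[0,0,0],[0,0,0],[0,0,0],[0,0,0],[0,0,0]], grip=[0,0,0,0,0,0,0,0,0,0])

```text
time_s: 24.55
eef_pos: [0.6338, 0.0137, 0.0752]
eef_rot: [-0.008, -0.041, 0.999, -0.001]
wrist_force: [-29.5, -3.2, 15.8]
opening: 0.455
grasp_force: 63.1
```

play_rows(xyz=[[3,0,0],[6,0,0],[8,0,0],[10,0,0],[12,0,0],[14,0,0],[14,0,0],[14,0,0],[14,0,0],[14,0,0]], rot=[[0,0,0],[0,0,0],[0,0,0],[0,0,0],[0,0,0],[0,0,0],[0,0,0],[0,0,0],[0,0,0],[0,0,0]], grip=[0,0,0,0,0,0,0,0,0,0])

```text
time_s: 25.8
eef_pos: [0.6308, 0.0133, 0.0774]
eef_rot: [0.005, -0.041, 0.999, -0.001]
wrist_force: [12.9, 4.1, -11.7]
opening: 0.453
grasp_force: 62.1
```

play_rows(xyz=[[-5,0,0],[-9,0,0],[-9,0,0],[-9,0,0],[-8,0,0],[-7,0,0],[-7,0,0],[-7,0,0],[-7,0,0],[-7,0,0]], rot=[[0,0,0],[0,0,0],[0,0,0],[0,0,0],[0,0,0],[0,0,0],[0,0,0],[0,0,0],[0,0,0],[0,0,0]], grip=[0,0,0,0,0,0,0.7,1,1,1])

```text
time_s: 27.05
eef_pos: [0.6347, 0.0134, 0.0774]
eef_rot: [0.001, -0.041, 0.999, -0.001]
wrist_force: [0.2, -0.1, -0.3]
opening: 1.002
grasp_force: 0.0
```

play_rows(xyz=[[0,0,0],[0,0,-40],[0,0,-100],[60,0,-150],[120,0,-150],[180,60,-150],[210,120,-150],[210,180,-150],[210,240,-150],[210,260,-150]], rot=[[0,0,0],[0,0,0],[0,0,0],[0,0,0],[0,0,0],[0,0,0],[0,0,0],[0,0,0],[0,0,0],[0,0,0]], grip=[1,1,1,1,1,1,1,1,1,1])

```text
time_s: 28.3
eef_pos: [0.4025, 0.258, 0.2266]
eef_rot: [0.002, -0.042, 0.999, -0.001]
wrist_force: [0.1, 0.8, -0.3]
opening: 1.001
grasp_force: 0.0
```

play_rows(xyz=[[0,0,0],[0,0,0],[0,0,0],[0,0,0],[0,0,0],[0,0,0],[0,0,0],[0,0,0],[0,0,0],[0,0,0]], rot=[[0,0,0],[0,0,0],[0,0,0],[0,0,0],[0,0,0],[0,0,0],[0,0,0],[0,0,0],[0,0,0],[0,0,0]], grip=[1,1,1,1,1,1,1,1,1,1])

```text
time_s: 29.55
eef_pos: [0.4033, 0.2557, 0.2261]
eef_rot: [0.001, -0.041, 0.999, -0.001]
wrist_force: [-0.8, 0.2, 0.9]
opening: 0.998
grasp_force: 0.0
```

```bash
python3 - <<'E'
from h import *
from bench import vision
for n in ("scene","side"): np.savez(f"pics/{n}6.npz",**vision.camera(n))
print(pose()[0])
c=wrist(); np.savez("pics/w4.npz",**c); cv2.imwrite("pics/w4.png",c["color"][...,::-1])
E
python3 chk.py 6 0; python3 chk.py 6 -120
```

```text
[403.31246508 255.712857   226.07443017]
scene boomtop z 78.9 slope -0.005 bx max -85.3 by [-19.3  -1.1  19.4]
   bx -155 by lo/hi [-19.6  20.1] z 78.9
side boomtop z 77.5 slope -0.007 bx max -60.0 by [-21.3  -2.5  20.3]
   bx -155 by lo/hi [-19.5  17.6] z 78.1
scene boomtop z 79.0 slope 0.012 bx max -85.1 by [-19.5  -0.9  19.7]
   bx -155 by lo/hi [-19.6  18.7] z 79.1
side boomtop z 77.5 slope 0.005 bx max -59.5 by [-19.7  -2.   20.5]
   bx -155 by lo/hi [-19.5  18.6] z 77.0
```

View pics/w4.png

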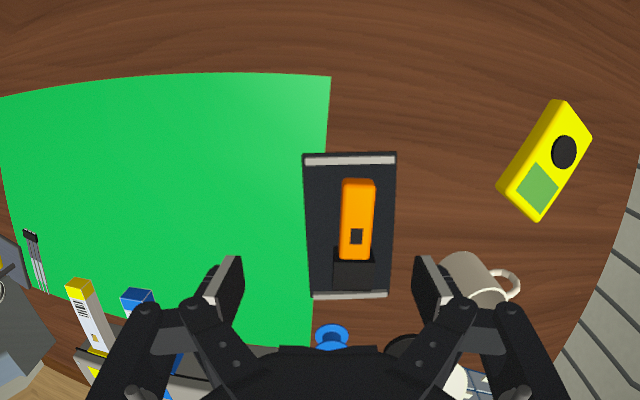

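The wrist picture shows the scanner's orange handle from (360,178) to (353,260) with the black head below it, in a dock spanning (303,152) to (397,298). Both booms are on.

```bash
cat > scn.py <<'E'
from h import *
def dock(c):
    hsv=cv2.cvtColor(c["color"],cv2.COLOR_RGB2HSV); H,S,V=cv2.split(hsv)
    o=((H>=8)&(H<20)&(S>200)&(V>150)).astype(np.uint8); k,l,st,ce=cv2.connectedComponentsWithStats(o); i=1+np.argmax(st[1:,4]); v,u=np.nonzero(l==i)
    print("orange V pct",np.percentile(V[v,u],[5,25,50,75,95]),st[i])
    for nm,s in (("all",V[v,u]>0),("bright",V[v,u]>np.median(V[v,u])-12)):
        P=fplane(c,u[s]+0.,v[s]+0.,.038); print(nm,rect(P/1000))
    w=fcloud(c); t=(abs(w[...,2]-38)<4)&(o>0); print("cloud top",t.sum(),rect(w[t]/1000),"z",np.median(w[t][:,2]))
    near=(np.hypot(w[...,0]-470,w[...,1]-285)<140)
    lip=near&(S<50)&(V>110)&(abs(w[...,2]-14)<7); k,l,st,ce=cv2.connectedComponentsWithStats(lip.astype(np.uint8))
    for i in range(1,k):
        if st[i,4]>60: vv,uu=np.nonzero(l==i); print("lip",st[i],rect(fplane(c,uu+0.,vv+0.,.014)/1000),np.median(w[l==i][:,2]))
    d=near&(V<60)&(S<120)&(abs(w[...,2]-6)<5); print("pad",d.sum(),rect(w[d]/1000),np.median(w[d][:,2]))
E
python3 - <<'E'
from scn import *
dock(dict(np.load("pics/w4.npz")))
E
```

```text
orange V pct [155.65 209.   242.   248.   250.  ] [ 339  179   37   81 1294]
all (array([452.7, 292. ]), array([96.7, 35.7]), 3.2)
bright (array([455.5, 293.1]), array([88.6, 32.8]), 2.7)
cloud top 1081 (array([455.8, 292.5]), array([91.4, 35.6]), 2.9) z 37.30297808844985
lip [305 156  90  10 691] (array([390.5, 279.7]), array([ 9. , 99.3]), 6.3) 13.669495105033514
lip [314 292  74   8 365] (array([573.2, 301.1]), array([ 9. , 98.8]), 6.1) 13.849220159815989
pad 7004 (array([480.2, 289.7]), array([195.7, 108.5]), 6.6) 5.761424331403892
```

```bash
python3 -c "
from h import *
goal([466,292.9,32],2.9)"
```

```text
shift [-65.1  32.3 194.2] rot [-0.002   0.0022  0.0316] | at [403.3 255.7 226.1] t 29.7
```

play_rows(xyz=[[-65,32.3,50],[-65,32.3,110],[-65,32.3,160],[-65,32.3,180],[-65,32.3,194],[-65,32.3,194],[-65,32.3,194],[-65,32.3,194],[-65,32.3,194],[-65,32.3,194]], rot=[[-0.002,0.002,0.032],[-0.002,0.002,0.032],[-0.002,0.002,0.032],[-0.002,0.002,0.032],[-0.002,0.002,0.032],[-0.002,0.002,0.032],[-0.002,0.002,0.032],[-0.002,0.002,0.032],[-0.002,0.002,0.032],[-0.002,0.002,0.032]], grip=[1,1,1,1,1,1,1,0,0,0])

```text
time_s: 30.95
eef_pos: [0.4664, 0.293, 0.033]
eef_rot: [0.001, -0.025, 1.0, 0.0]
wrist_force: [0.2, 1.3, -0.2]
opening: 0.411
grasp_force: 60.9
```

play_rows(xyz=[[0,0,0],[0,0,0],[0,0,0],[0,0,0],[0,0,0],[0,0,0],[0,0,0],[0,0,0],[0,0,0],[0,0,0]], rot=[[0,0,0],[0,0,0],[0,0,0],[0,0,0],[0,0,0],[0,0,0],[0,0,0],[0,0,0],[0,0,0],[0,0,0]], grip=[0,0,0,0,0,0,0,0,0,0])

```text
time_s: 32.2
eef_pos: [0.4665, 0.2931, 0.0329]
eef_rot: [0.001, -0.025, 1.0, 0.0]
wrist_force: [-1.1, -0.4, 5.7]
opening: 0.408
grasp_force: 62.0
```

play_rows(xyz=[[0,0,-30],[0,0,-80],[0,0,-140],[0,0,-140],[0,0,-140],[0,0,-140],[0,0,-140],[0,0,-140],[0,0,-140],[0,0,-140]], rot=[[0,0,0],[0,0,0],[0,0,0],[0,0,0],[0,0,0],[0,0,0],[0,0,0],[0,0,0],[0,0,0],[0,0,0]], grip=[0,0,0,0,0,0,0,0,0,0])

```text
time_s: 33.45
eef_pos: [0.4659, 0.2928, 0.1721]
eef_rot: [0.0, -0.025, 1.0, -0.0]
wrist_force: [-0.1, 0.4, -2.0]
opening: 0.408
grasp_force: 61.2
```

Run:
```python
from h import *
t,r,o=pose(); print(t,r.as_rotvec(),o["opening"],o["wrist_force"],o["torque"])
c=wrist(); np.savez("pics/w5.npz",**c); cv2.imwrite("pics/w5.png",c["color"][...,::-1])
```

```text
[465.89828331 292.83490081 172.08610709] [-7.88417306e-02  3.14050414e+00 -8.10118466e-05] 0.4083580000967848 [-0.12219559  0.44830114 -2.03875822] [-0.03092681  0.04038593 -0.01210681]
```

View pics/w5.png

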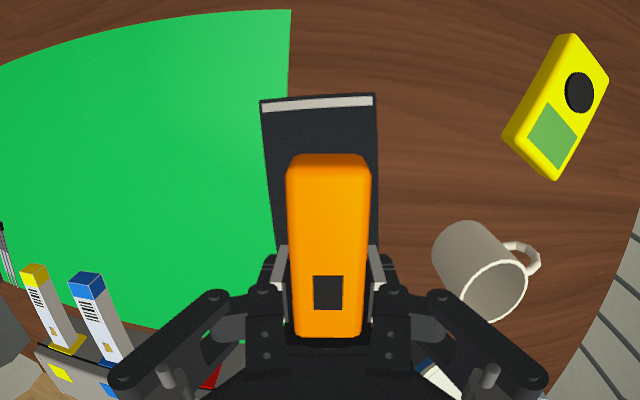

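Run:
```python
from h import *
c=dict(np.load("pics/w5.npz")); t=np.array([465.9,292.83,172.1]); r=Rd(2.9); H,S,V=cv2.split(cv2.cvtColor(c["color"],cv2.COLOR_RGB2HSV))
o=((H>=8)&(H<20)&(S>200)&(V>225)); o[:,:270]=0;o[:,390:]=0; v,u=np.nonzero(o); P=r.inv().apply(fplane(c,u+0.,v+0.,.1772)-t)
print("x",np.percentile(P[:,0],[.5,2,50,98,99.5]).round(1),"y",np.percentile(P[:,1],[1,50,99]).round(1))
for a in (-20,0,20,40,55):
    s=abs(P[:,0]-a)<6
    if s.sum(): print(a,np.percentile(P[s,1],[2,98]).round(1))
B=np.array([759.3,23.0]);a=np.radians(4.7);X=np.array([np.cos(a),np.sin(a)]);Y=np.array([-X[1],X[0]])
for n in("scene","side"):
    c=dict(np.load(f"pics/{n}6.npz")); w=cloud(c)*1000; H,S,V=cv2.split(cv2.cvtColor(c["color"],cv2.COLOR_RGB2HSV)); bx=(w[...,:2]-B)@X; by=(w[...,:2]-B)@Y; z=w[...,2]
    for y0,k,(h0,h1) in ((0,"blue",(100,125)),(-120,"yellow",(20,33))):
        q=(abs(by-y0)<30)&(bx<-150)&(bx>-220)&(abs(z-78)<6); cap=q&(H>h0)&(H<h1)&(S>120); wh=q&~cap&(S<90)
        st=wh&(V<110)
        print(n,k,"cap bx",np.percentile(bx[cap],[2,98]).round(1),"z",np.median(z[cap]).round(1),"by",np.percentile(by[cap],[3,97]).round(1),"stripes",st.sum(),np.r_[bx[st].mean(),by[st].mean()].round(1))
```

```text
x [-33.4 -31.9  13.1  54.2  55. ] y [-14.6  -4.   16.8]
-20 [-14.   16.3]
0 [-14.5  16.7]
20 [-14.4  16.6]
40 [-14.6  16.9]
55 [-14.   16.6]
scene blue cap bx [-184.3 -163.2] z 78.9 by [-18.7  16.6] stripes 3 [-154.9  -10.8]
scene yellow cap bx [-183.2 -162. ] z 78.0 by [-137.4 -101.1] stripes 2 [-151.6 -125.1]
side blue cap bx [-186.3 -165.6] z 76.9 by [-19.3  20.3] stripes 0 [nan nan]
side yellow cap bx [-187.3 -165.6] z 76.7 by [-140.4 -102.7] stripes 0 [nan nan]<stdin>:14: RuntimeWarning: Mean of empty slice.
  ret = ret.dtype.type(ret / rcount)
```

```bash
python3 -c "
from h import *
goal([513.6,2.8,167.6],4.7)"
```

```text
shift [ -33.1 -292.1    4.6] rot [-0.      0.0002 -0.0318] | at [465.9 292.9 172.2] t 33.5
```

play_rows(xyz=[[-33,-60,4.5],[-33,-110,4.5],[-33,-160,4.5],[-33,-205,4.5],[-33,-245,4.5],[-33,-275,4.5],[-33,-292,4.5],[-33,-292,4.5],[-33,-292,4.5],[-33,-292,4.5]], rot=[[0,0,-0.032],[0,0,-0.032],[0,0,-0.032],[0,0,-0.032],[0,0,-0.032],[0,0,-0.032],[0,0,-0.032],[0,0,-0.032],[0,0,-0.032],[0,0,-0.032]], grip=[0,0,0,0,0,0,0,0,0,0])

```text
time_s: 34.75
eef_pos: [0.5134, 0.004, 0.1676]
eef_rot: [-0.0, -0.042, 0.999, 0.0]
wrist_force: [-1.0, -0.3, -2.4]
opening: 0.408
grasp_force: 61.1
```

Run:
```python
from h import *
from bench import vision
goal([513.6,2.8,167.6],4.7); print(pose()[2]["opening"])
ims=[]
for n,(u0,v0) in {"scene":(290,120),"side":(250,130)}.items():
    c=vision.camera(n); np.savez(f"pics/{n}7.npz",**c); ims.append(cv2.resize(c["color"][v0:v0+100,u0:u0+100,::-1],None,fx=4,fy=4,interpolation=cv2.INTER_CUBIC))
cv2.imwrite("pics/aim.png",np.hstack(ims))
```

```text
shift [-0.1 -1.2 -0. ] rot [ 0.0003 -0.      0.0016] | at [513.4   4.  167.6] t 34.75
0.408350649693721
```

View pics/aim.png

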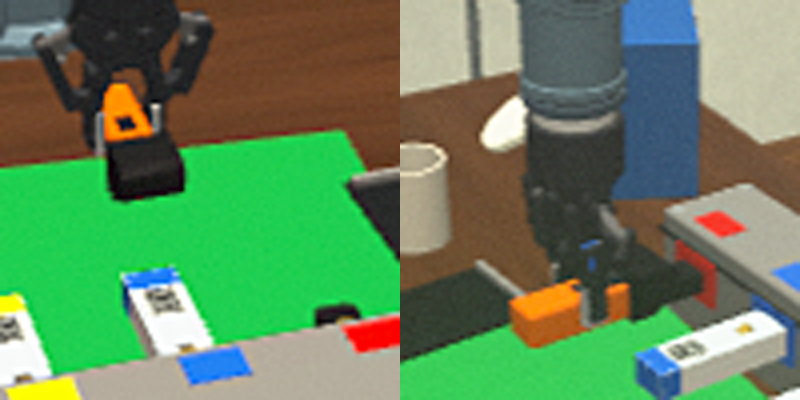

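The picture shows the scanner level above and behind the blue boom's label, with the blue button through its hole at right (743,327). I'll hold here, then move to yellow.

play_rows(xyz=[[0,0,0],[0,0,0],[0,0,0],[0,0,0],[0,0,0],[0,0,0],[0,0,0],[0,0,0],[0,0,0],[0,0,0]], rot=[[0,0,0],[0,0,0],[0,0,0],[0,0,0],[0,0,0],[0,0,0],[0,0,0],[0,0,0],[0,0,0],[0,0,0]], grip=[0,0,0,0,0,0,0,0,0,0])

```text
time_s: 36.1
eef_pos: [0.5135, 0.0029, 0.1677]
eef_rot: [0.0, -0.041, 0.999, -0.0]
wrist_force: [-0.6, 0.2, -1.4]
opening: 0.412
grasp_force: 61.1
```

play_rows(xyz=[[0,0,0],[0,0,0],[0,0,0],[0,0,0],[0,0,0],[0,0,0],[0,0,0],[0,0,0],[0,0,0],[0,0,0]], rot=[[0,0,0],[0,0,0],[0,0,0],[0,0,0],[0,0,0],[0,0,0],[0,0,0],[0,0,0],[0,0,0],[0,0,0]], grip=[0,0,0,0,0,0,0,0,0,0])

```text
time_s: 37.35
eef_pos: [0.5135, 0.0029, 0.1677]
eef_rot: [0.0, -0.041, 0.999, 0.0]
wrist_force: [-0.2, 0.4, -1.1]
opening: 0.412
grasp_force: 61.1
```

Run:
```python
from h import *
goal([513.6,2.8,167.6],4.7); o=pose()[2]; print(o["opening"],o["wrist_force"]); goal([523.4,-116.8,167.6],4.7)
t,r,_=pose(); c=wrist(); H,S,V=cv2.split(cv2.cvtColor(c["color"],cv2.COLOR_RGB2HSV))
o=((H>=8)&(H<20)&(S>200)&(V>225)); o[:,:270]=0;o[:,390:]=0; v,u=np.nonzero(o); P=r.inv().apply(fplane(c,u+0.,v+0.,(t[2]+5.1)/1000)-t)
print("x",np.percentile(P[:,0],[.5,2,50,98,99.5]).round(1),"y",np.percentile(P[:,1],[1,50,99]).round(1))
```

```text
shift [-0.1 -0.1  0.1] rot [-0.      0.0001  0.0001] | at [513.5   2.9 167.7] t 37.35
0.41151512244723626 [-0.15570625  0.36110789 -1.11848323]
shift [-0.000e+00 -1.201e+02  1.000e-01] rot [-0.      0.0001  0.0001] | at [513.5   2.9 167.7] t 37.35Traceback (most recent call last):
  File "<stdin>", line 5, in <module>
    return _quantile_unchecked(
        a, q, axis, out, overwrite_input, method, keepdims, weights)
    return _ureduce(a,
                    func=_quantile_ureduce_func,
    ...<5 lines>...
                    overwrite_input=overwrite_input,
                    method=method)
    r = func(a, **kwargs)
    result = _quantile(arr,
                       quantiles=q,
    ...<2 lines>...
                       out=out,
                       weights=wgt)
    slices_having_nans = np.isnan(arr[-1, ...])
                                  ~~~^^^^^^^^^
IndexError: index -1 is out of bounds for axis 0 with size 0
```

Run:
```python
from h import *
from bench import vision
c=wrist(); np.savez("pics/w6.npz",**c); cv2.imwrite("pics/w6.png",c["color"][...,::-1])
for n in ("scene","side"): np.savez(f"pics/{n}8.npz",**vision.camera(n))
```

```text
(no output)
```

View pics/w6.png

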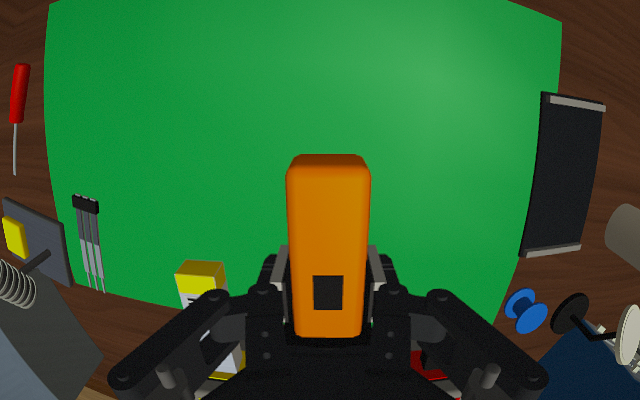

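The scanner sits in the grip exactly as before and only the shading is darker. I'll check its pose in the outside views.

Run:
```python
from h import *
B=np.array([759.3,23.0]);a=np.radians(4.7);X=np.array([np.cos(a),np.sin(a)]);Y=np.array([-X[1],X[0]])
for n in("scene","side"):
    c=dict(np.load(f"pics/{n}8.npz")); w=cloud(c)*1000; H,S,V=cv2.split(cv2.cvtColor(c["color"],cv2.COLOR_RGB2HSV)); bx=(w[...,:2]-B)@X; by=(w[...,:2]-B)@Y; z=w[...,2]
    q=(H>=5)&(H<20)&(S>180)&(z>120)&(z<190)&(abs(by)<40)
    print(n,q.sum(),"bx",np.percentile(bx[q],[2,98]).round(),"by",np.percentile(by[q],[2,98]).round(1),"z",np.percentile(z[q],[2,98]).round(1))
    h=(V<80)&(bx>-215)&(bx<-150)&(abs(by)<35)&(z>120)&(z<185); print("  head bx",np.percentile(bx[h],[2,98]).round(),"by",np.percentile(by[h],[2,98]).round(1),"z",np.percentile(z[h],[2,98]).round(1))
```

```text
scene 117 bx [-299. -208.] by [-19.8  15.8] z [170.  182.2]
  head bx [-207. -165.] by [-25.3  22.2] z [155.6 184. ]
side 261 bx [-305. -215.] by [-20.9  12. ] z [143.9 174.7]
  head bx [-213. -170.] by [-27.   18.4] z [143.6 182.2]
```

play_rows(xyz=[[0,-35,0],[0,-75,0],[0,-105,0],[0,-119,0],[0,-119,0],[0,-119,0],[0,-119,0],[0,-119,0],[0,-119,0],[0,-119,0]], rot=[[0,0,0],[0,0,0],[0,0,0],[0,0,0],[0,0,0],[0,0,0],[0,0,0],[0,0,0],[0,0,0],[0,0,0]], grip=[0,0,0,0,0,0,0,0,0,0])

```text
time_s: 38.8
eef_pos: [0.5233, -0.1156, 0.1677]
eef_rot: [0.0, -0.041, 0.999, 0.0]
wrist_force: [-0.5, 0.4, -1.7]
opening: 0.409
grasp_force: 61.1
```

play_rows(xyz=[[0,0,0],[0,0,0],[0,0,0],[0,0,0],[0,0,0],[0,0,0],[0,0,0],[0,0,0],[0,0,0],[0,0,0]], rot=[[0,0,0],[0,0,0],[0,0,0],[0,0,0],[0,0,0],[0,0,0],[0,0,0],[0,0,0],[0,0,0],[0,0,0]], grip=[0,0,0,0,0,0,0,0,0,0])

```text
time_s: 40.05
eef_pos: [0.5233, -0.1158, 0.1677]
eef_rot: [0.0, -0.041, 0.999, -0.0]
wrist_force: [-0.2, -0.1, -1.4]
opening: 0.411
grasp_force: 61.1
```

play_rows(xyz=[[0,0,0],[0,0,0],[0,0,0],[0,0,0],[0,0,0],[0,0,0],[0,0,0],[0,0,0],[0,0,0],[0,0,0]], rot=[[0,0,0],[0,0,0],[0,0,0],[0,0,0],[0,0,0],[0,0,0],[0,0,0],[0,0,0],[0,0,0],[0,0,0]], grip=[0,0,0,0,0,0,0,0,0,0])

```text
time_s: 41.3
eef_pos: [0.5233, -0.1157, 0.1677]
eef_rot: [0.0, -0.041, 0.999, -0.0]
wrist_force: [-0.2, 0.4, -1.7]
opening: 0.41
grasp_force: 61.1
```

```bash
python3 - <<'E'
from h import *
from bench import vision
goal([466.5,293.1,172],2.9)
B=np.array([759.3,23.0]);a=np.radians(4.7);X=np.array([np.cos(a),np.sin(a)]);Y=np.array([-X[1],X[0]])
for n in("scene","side"):
    c=vision.camera(n);np.savez(f"pics/{n}9.npz",**c); w=cloud(c)*1000; H,S,V=cv2.split(cv2.cvtColor(c["color"],cv2.COLOR_RGB2HSV)); bx=(w[...,:2]-B)@X; by=(w[...,:2]-B)@Y+120; z=w[...,2]
    q=(H>=5)&(H<20)&(S>180)&(z>120)&(z<190)&(abs(by)<40)
    print(n,q.sum(),"bx",np.percentile(bx[q],[2,98]).round(),"by",np.percentile(by[q],[2,98]).round(1),"z",np.percentile(z[q],[2,98]).round(1))
    h=(V<80)&(bx>-215)&(bx<-150)&(abs(by)<35)&(z>120)&(z<185); print("  head bx",np.percentile(bx[h],[2,98]).round(),"by",np.percentile(by[h],[2,98]).round(1),"z",np.percentile(z[h],[2,98]).round(1))
E
python3 chk.py 9 0; python3 chk.py 9 -120
```

```text
shift [ 23.  412.1  -4.4] rot [-0.0001  0.0002  0.0316] | at [ 523.3 -115.7  167.7] t 41.3
scene 137 bx [-297. -209.] by [-15.7  17.9] z [169.9 183.8]
  head bx [-208. -166.] by [-23.9  23.1] z [156.8 184.1]
side 284 bx [-304. -216.] by [-19.2  14.8] z [144.2 174.8]
  head bx [-214. -171.] by [-25.3   8.1] z [143.2 182.8]
scene boomtop z 78.9 slope 0.002 bx max -85.8 by [-19.3  -0.2  19.6]
   bx -155 by lo/hi [-19.7  17.9] z 79.1
side boomtop z 77.8 slope -0.093 bx max -58.5 by [-18.1  -1.6  16.2]
scene boomtop z 78.8 slope 0.014 bx max -86.2 by [-19.4  -0.   19.8]
   bx -155 by lo/hi [-19.2  19. ] z 78.0
side boomtop z 77.7 slope 0.005 bx max -60.3 by [-20.7  -1.7  19.9]
   bx -155 by lo/hi [-21.2  20.1] z 77.7
```

play_rows(xyz=[[5,60,-4.5],[10,120,-4.5],[15,180,-4.5],[20,240,-4.5],[23,300,-4.5],[23,350,-4.5],[23,390,-4.5],[23,412,-4.5],[23,412,-4.5],[23,412,-4.5]], rot=[[0,0,0.032],[0,0,0.032],[0,0,0.032],[0,0,0.032],[0,0,0.032],[0,0,0.032],[0,0,0.032],[0,0,0.032],[0,0,0.032],[0,0,0.032]], grip=[0,0,0,0,0,0,0,0,0,0])

```text
time_s: 42.65
eef_pos: [0.4665, 0.2924, 0.172]
eef_rot: [-0.0, -0.025, 1.0, -0.0]
wrist_force: [0.6, 0.7, -1.8]
opening: 0.407
grasp_force: 61.3
```

play_rows(xyz=[[0,0,0],[0,0,0],[0,0,40],[0,0,80],[0,0,110],[0,0,125],[0,0,132],[0,0,134],[0,0,134],[0,0,134]], rot=[[0,0,0],[0,0,0],[0,0,0],[0,0,0],[0,0,0],[0,0,0],[0,0,0],[0,0,0],[0,0,0],[0,0,0]], grip=[0,0,0,0,0,0,0,0,0,0])

```text
time_s: 43.9
eef_pos: [0.4672, 0.2933, 0.0391]
eef_rot: [0.001, -0.025, 1.0, 0.0]
wrist_force: [-0.8, 0.1, -2.9]
opening: 0.415
grasp_force: 61.3
```

Run:
```python
from h import *
goal([466.5,293.1,33],2.9); print(pose()[2]["wrist_force"])
```

```text
shift [ 0.7 -0.1  6.1] rot [ 0.0005  0.0018 -0.0004] | at [467.2 293.3  39.1] t 43.9
[-0.80491731  0.05576571 -2.91253693]
```

play_rows(xyz=[[0,0,1],[0,0,2],[0,0,3],[0,0,4],[0,0,5],[0,0,5.5],[0,0,5.5],[0,0,5.5],[0,0,5.5],[0,0,5.5]], rot=[[0,0,0],[0,0,0],[0,0,0],[0,0,0],[0,0,0],[0,0,0],[0,0,0],[0,0,0],[0,0,0],[0,0,0]], grip=[0,0,0,0,0,0,0,0,0,0])

```text
time_s: 45.15
eef_pos: [0.4665, 0.293, 0.0329]
eef_rot: [0.0, -0.025, 1.0, -0.0]
wrist_force: [-3.3, -2.3, 5.3]
opening: 0.413
grasp_force: 62.1
```

Contact at the same height as at pick-up. Release and rise.

play_rows(xyz=[[0,0,0],[0,0,0],[0,0,0],[0,0,0],[0,0,0],[0,0,0],[0,0,-30],[0,0,-80],[0,0,-140],[0,0,-180]], rot=[[0,0,0],[0,0,0],[0,0,0],[0,0,0],[0,0,0],[0,0,0],[0,0,0],[0,0,0],[0,0,0],[0,0,0]], grip=[0.5,0.7,1,1,1,1,1,1,1,1])

```text
time_s: 46.4
eef_pos: [0.4673, 0.2933, 0.2159]
eef_rot: [0.002, -0.025, 1.0, 0.001]
wrist_force: [1.1, 0.5, 0.2]
opening: 1.0
grasp_force: 0.0
```

play_rows(xyz=[[40,0,0],[80,0,0],[80,0,0],[80,0,0],[80,0,0],[80,0,0],[80,0,0],[80,0,0],[80,0,0],[80,0,0]], rot=[[0,0,0],[0,0,0],[0,0,0],[0,0,0],[0,0,0],[0,0,0],[0,0,0],[0,0,0],[0,0,0],[0,0,0]], grip=[1,1,1,1,1,1,1,1,1,1])

```text
time_s: 47.65
eef_pos: [0.3866, 0.289, 0.2126]
eef_rot: [0.0, -0.025, 1.0, -0.0]
wrist_force: [-0.2, 0.9, 0.6]
opening: 0.995
grasp_force: 0.0
```

Run:
```python
from scn import *
from bench import vision
c=wrist(); dock(c)
a=cv2.resize(c["color"][100:350,240:490,::-1],(400,400))
s=vision.camera("side")["color"][150:275,280:405,::-1]; cv2.imwrite("pics/end.png",np.hstack([a,cv2.resize(s,(400,400),interpolation=cv2.INTER_CUBIC)]))
```

```text
orange V pct [162.   208.75 246.   255.   255.  ] [ 311  195   35   82 1188]
all (array([452.3, 293. ]), array([97.9, 35.3]), 2.6)
bright (array([455.1, 293.3]), array([88.7, 33. ]), 3.9)
cloud top 918 (array([456.2, 293.3]), array([90.6, 35.5]), 2.5) z 37.06838088327075
lip [273 170  92  13 704] (array([390.5, 279.7]), array([ 9.1, 99.1]), 5.9) 13.619750668042746
lip [291 306  75   8 343] (array([572.4, 299.3]), array([ 9.2, 99. ]), 5.6) 13.745610967710874
pad 7114 (array([480.7, 289.7]), array([197.2, 107.8]), 6.3) 5.739284221071422
```

View pics/end.png

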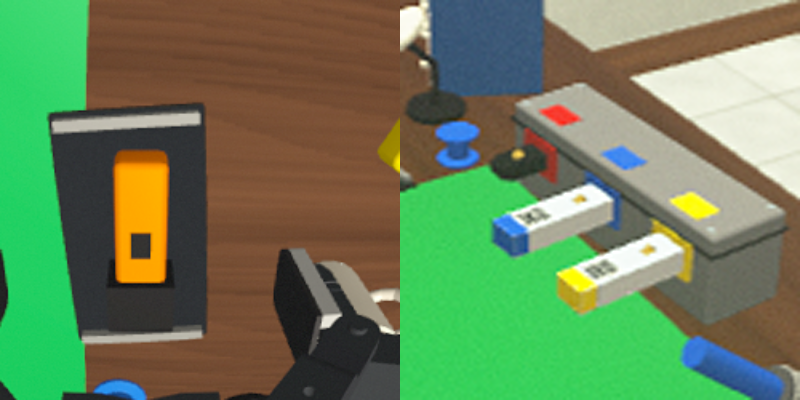

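The final picture shows the scanner flat in its dock. Both booms are against their collars, with a button visible in each hole at (580,200) and (648,250). Handing in.

```bash
python3 -c "
from bench import ctrl; print(ctrl.hand_in())"
```

```text
the job is handed in; nothing more can be done
None
```

The yellow and blue booms are fitted home with their buttons up (red was not on the board), the scanner was held on the blue label and then the yellow for over two seconds each and is back flat in its dock, and the job is handed in at about 48 s; label reads gave no signal, so I checked the aim only by geometry.

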